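Rehang the follow-focus gear tray

TASK

The small blue tray with the silver follow-focus gear hangs on the hook with the grey base. Move it to the hook with the green base and leave it hanging there, gear still inside, with nothing holding it. Carry it level and do not set it down on the way.

Things in the scene. Friction and masses are not known exactly. Their poses are not given: they have to be found in the camera images.
- caddy_grip (a point): Centre of the tray's orange grip block, 20 x 20 x 36 mm high. A stem joins it to the peak of a 6 mm wire bail, 38 mm lower, which slopes down along +-y to legs 42 mm out. Blue tray 80 x 80 x 25 mm, underside 168 mm below this point. One rigid piece, 0.2 kg, hung loose with the hook under the peak. x along the hook to its post, y along the bail, z up. Grip from above on the y faces (x faces: hook in the way).
- grey_hook_seat (a point): Hook with grey round base (110 mm) and collar, fixed; it holds the tray. The point is the low point of its 8 mm rod, on the centre line, 220 mm above the shelf. x level from open tip (facing the robot, within 0.3 rad) to post, z up. Tip 36 mm out along -x, 22 mm higher; at +x the rod rises 20 mm to an arm, post 85 mm off. To unhook: raise the tray over 25 mm (40 is easy), then move it out along -x.
- green_hook_seat (a point): Hook with green base and collar, empty: where the tray goes. Same shape, point and axes as the grey hook. Hung at the low point, the tray's grip block centre is 47 mm above this point; hang it by the reverse way, in along +x and down. A yellow-based empty hook is not wanted. The three stand side by side along y, in any order, 0.2 m or more apart, x 0.52 to 0.64: carry past on the open side.
- gear_center (a point): Centre of the silver aluminium follow-focus gear, a toothed disc 59 mm across and 14 mm thick, 60 g, lying loose on the floor of the blue tray (floor 3 mm thick, walls 25 mm high).

How it is judged:
On the way:
1. the tray is off the grey hook, held up clear of it (horizontal distance between caddy_grip and grey_hook_seat above 0.06 m and height (world z) of caddy_grip above 0.22 m), for 0.2 s.
At the end, for the whole second after the job is handed in: The tray hangs from the green hook: its grip block within 20 mm sideways of the hook's low point and 36 to 62 mm above it, tilted less than 10 degrees, with the gear still lying in the tray (horizontal distance between caddy_grip and green_hook_seat below 0.02 m and z of caddy_grip in the frame of green_hook_seat between 0.036 and 0.062 m and angle between caddy_grip's own z axis and vertical below 0.175 rad and x of gear_center in the frame of caddy_grip between -0.033 and 0.033 m and y of gear_center in the frame of caddy_grip between -0.033 and 0.033 m and z of gear_center in the frame of caddy_grip between -0.175 and -0.14 m); the robot touches nothing.
It fails at once if the tray tipped more than 20 degrees (angle between caddy_grip's own z axis and vertical above 0.35 rad).
It fails at once if the tray was set down or dropped (its grip block came lower than 220 mm above the shelf) (height (world z) of caddy_grip below 0.22 m).
It also fails if it takes over 56 s, if anything falls off the work surface, if the arm or the gripper's body presses on something with over 40 N, if the wrist force passes 120 N, or if a joint passes its speed limit or range.

ROBOT

A 6-joint arm with a two-finger parallel gripper is mounted at the origin on the work surface. World frame = base frame: x ahead of the robot, y to its left, z up, the work surface at z = 0. Lengths are in m, angles in rad, forces in N, time in s.
With the tool pointing down it reaches from about 0.275 to 0.825 m from the base axis. Payload 4.9 kg.
Tool frame: the origin (TCP) lies at the very end of the fingers, on their centre line; the grasp point (between the pads) lies 19 mm behind it; z points along the fingers, x is the direction in which the jaws open and shut, and the axes are right-handed (so a half turn about z gives the same grasp; the last joint's range is limited). The gripper opens to 85 mm and grips with 20 to 120 N. Pads are 22 mm wide; open, the fingers measure 114 mm over their backs; the gripper's body (76 mm by 85 mm) begins 54 mm behind the grasp point. The pads swing forward as they close: fully open they stand 13 mm farther back than shut.
Start: joints at [-1.313, 0.326, -0.193, 1.052, 0, 1.437], TCP at [0.21, -0.508, 0.231] pointing down, gripper open.
Joint ranges: [-2.65, 2.65], [-0.97, 1.79], [-1.3, 1.35], [-1.93, 2.1], [-1.47, 1.37], [-3.14, 3.14]. Speed limits (rad/s): [2.57, 2.57, 3.14, 3.14, 3.14, 3.14].

INTERFACE

Orientations are given as a unit quaternion [x, y, z, w].
In Python, from rig import read_state, grab_frame, close_job, masks_of gives the robot as it stands.
- The arm moves only by the tool drive_tool, never from a script. Its arguments are lists of equal length, an entry for each row: "dr": the turn, a rotation vector about the tool's x, y, z in rad, a list of three; "linear": the shift along the tool's x, y, z in mm, a list of three; "claw": the opening, from 0 (shut) to 1 (fully open). A call has exactly 8 rows; each row shifts and turns the commanded pose from where the row before left it, along the tool's axes as they then stand; what a row does not reach is not made up. A row lasts 1/10 s, in which the tool goes at most 50 mm and 8.59 degrees, less where a joint would pass 70% of its speed; a pose out of reach is approached as far as the arm can. A call with a gripper value outside its range is refused whole. The fingers move at their own pace and stop on an object; "grip_force" is the grip in N (left out, the last holds). Time passes only in rows, so rows that do not move let the fingers close, or fill a call up. It gives the time, the measured TCP pose, the force and the opening at its end, in the units of the state.
- read_state(): the state, without advancing time (a new reading comes with each control period).
- grab_frame(name): name is "scene" or "top" or "wrist"; returns a dict with "frame" (420x560x3 uint8, blue, green, red), "range_z" (420x560 float32, m along the optical axis (not along the pixel's ray), 0 where there is no reading), "mtx" (3x3 intrinsics, pixels), "dist" ([k1, k2, p1, p2, k3] as OpenCV has them; the pictures are not rectified), "pose" (4x4, takes a point from camera to world coordinates); the wrist camera has in their place "hand_eye" (4x4, takes a point from camera to tool coordinates, whose origin is the TCP and whose axes are the tool frame's). Camera axes: x right, y down, z forward; pixel columns grow to the right and rows downward; lengths in m; the calibration is good to about 2 mm. A picture is of the moment at which its call begins: read the wrist's pose just before it.
- close_job(): hands the job in, once; it reports no verdict.
Trained networks look in a picture, given as the dict that the camera call returned (one of the last four; its "shot" number tells which), for a name from the list of things; names that differ only in an ending like _2 or _b are one class to them, and where a whole thing is asked for, a point or a joint stands for the part that bears it (a point fixed in the world has none). Each returns a list of dicts, best first, with "score" (0 to 1); they miss things now and then, are a little off and sometimes report something else, mostly with a low value. They report only what shows in the picture. A call takes as long as a camera call.
- masks_of(name, picture): "region" (420x560 bool, what is visible of it) and "centre" ([column, row] in pixels, amid what is visible of it).
The state is a dict: "t": time; "joints": joint angles; "qd": joint speeds; "effort": joint torques, N m; "tcp_pos": TCP position; "ee_rot": TCP orientation; "contact_force": force on the tool from outside, world axes, zero at the start; "wrist_torque": the same for the moment, N m; "width": finger opening in m.
Only numpy, scipy, OpenCV 4.12 (cv2) and the standard library are available. Lean on these libraries where they do the work, as an engineer would, in place of code of your own. Each camera call takes 0.05 s, during which the arm holds its last target. There are 200 camera calls.

## Working session

There is one attempt and no reset: what is moved stays moved. The work goes in short steps, Python scripts to look and compute and a tool call to move; the robot and the scene stay as the last step left them, time stands still between calls to the robot, and variables do not carry over. Pictures are saved under pics/ and viewed, about 8 in all and at most 12, crops included, and the job is handed in when it is done.

Besides the shell and the picture viewer there is one more tool, called after ">>>" as a command line: name --argument value ..., lists and objects as JSON in quotes. drive_tool: Moves the arm, as the interface text tells. Its arguments: {"type":"object","properties":{"dr":{"type":"array"},"linear":{"type":"array"},"claw":{"type":"array"},"grip_force":{"type":"number"}},"required":["dr","linear","claw"]}

```bash
mkdir -p pics
cat > h.py <<'E'
import numpy as np, cv2
from rig import *
from scipy.spatial.transform import Rotation as R
def cloud(p,T=None):
    T=p["pose"] if T is None else T
    z=p["range_z"]; v,u=np.mgrid[0:420,0:560]
    n=cv2.undistortPoints(np.stack([u,v],-1).reshape(-1,1,2).astype(float),p["mtx"],np.array(p["dist"])).reshape(420,560,2)
    P=np.dstack([n*z[...,None],z]); W=P@T[:3,:3].T+T[:3,3]; W[z==0]=np.nan
    return W
def wristT(s,p):
    T=np.eye(4);T[:3,:3]=R.from_quat(s["ee_rot"]).as_matrix();T[:3,3]=s["tcp_pos"];return T@p["hand_eye"]
E
python3 - <<'E'
from h import *
s=read_state();print(s)
for n in ["scene","top"]:
    p=grab_frame(n);cv2.imwrite(f"pics/{n}0.png",p["frame"]);W=cloud(p)
    print(n,p["pose"][:3,3])
    for k in ["caddy_grip","gear_center","grey_hook_seat","green_hook_seat"]:
        for m in masks_of(k,p)[:2]:
            print(k,m["score"],m["centre"],m["region"].sum(),np.nanmedian(W[m["region"]],0),np.nanmin(W[m["region"]],0),np.nanmax(W[m["region"]],0))
    np.save(f"W_{n}.npy",W)
E
```

```text
{'t': 0.0, 'joints': array([-1.31317579e+00,  3.26940036e-01, -1.93584457e-01,  1.05199668e+00,
       -1.07273088e-05,  1.43661308e+00]), 'qd': array([-6.71197727e-04,  9.57772826e-04, -2.18536195e-05,  6.32157020e-04,
        7.76414691e-04,  1.35160647e-03]), 'effort': array([ 1.29155142e-03, -4.43396688e+01,  2.62438595e+01,  1.53443991e-02,
       -6.43170551e-05, -2.17459211e-05]), 'tcp_pos': array([ 0.20988764, -0.5077487 ,  0.23050371]), 'ee_rot': array([ 8.31220519e-01, -5.55942177e-01, -6.49830889e-04, -5.67032409e-04]), 'contact_force': array([-0.10512723,  0.35243626, -0.36431164]), 'wrist_torque': array([-0.08665333,  0.00670416,  0.0244007 ]), 'width': 0.08535952662597339}
scene [1.13340695 0.24435887 1.05823109]
caddy_grip 0.97 [301.8, 210.8] 1117 [0.54266499 0.03408204 0.12187425] [ 0.37221184 -0.06352085 -0.0038766 ] [0.631514   0.0768364  0.28937679]
gear_center 0.96 [300.9, 224.9] 413 [0.5491004  0.03537795 0.11618232] [0.5131578  0.00567257 0.10299399] [0.57497276 0.06220193 0.12180649]
grey_hook_seat 0.91 [282.4, 269.6] 1998 [0.63152437 0.02286469 0.01403153] [ 0
[... 292 characters left out ...]
226.1] 952 [0.53768346 0.02558271 0.1064354 ] [ 0.49765552 -0.01431038 -0.00506477] [0.5979158  0.08544391 0.28759683]
gear_center 0.75 [258.3, 234.3] 315 [0.53966303 0.03416878 0.11491602] [0.50555063 0.00958139 0.09814099] [0.56991659 0.06540327 0.25710949]
grey_hook_seat 0.66 [265.2, 205.4] 1290 [0.62450253 0.01935654 0.01328616] [ 0.50550445 -0.03409575 -0.00213215] [0.70223812 0.0748527  0.25004142]
grey_hook_seat 0.54 [260.2, 232.9] 248 [0.54116115 0.0317447  0.11511753] [0.52117242 0.00958139 0.09814099] [0.56747397 0.06300858 0.22896828]
green_hook_seat 0.88 [162.3, 196.8] 1801 [0.63500107 0.27705847 0.0129302 ] [ 0.51763944  0.22566107 -0.00388025] [0.69582484 0.35487724 0.24875957]
```

Run:
```python
import cv2,numpy as np
a=cv2.imread("pics/scene0.png");b=cv2.imread("pics/top0.png")
cv2.imwrite("pics/both.png",np.hstack([cv2.resize(a[120:390,200:480],(400,386)),cv2.resize(b[130:320,100:377],(400,274)).copy() if 0 else cv2.resize(b[60:330,60:340],(400,386))]))
W=np.load("W_top.npy")
# base discs, rods
for n in["scene","top"]:
  W=np.load(f"W_{n}.npy")
  for lo,hi in [(0,.15),(.17,.4),(-.4,-.1)]:
    for a_,b_ in [(.008,.03),(.205,.232),(.232,.252),(.252,.27),(.27,.30)]:
        m=(W[...,1]>lo-.05)&(W[...,1]<hi)&(W[...,2]>a_)&(W[...,2]<b_)&(W[...,0]>.44)&(W[...,0]<.75)
        if m.sum()>3:
            q=W[m];print(n,lo,a_,m.sum(),q.min(0).round(3),q.max(0).round(3),q.mean(0).round(3))
```

```text
scene 0 0.008 1332 [ 0.573 -0.035  0.008] [0.725 0.107 0.03 ] [0.632 0.021 0.013]
scene 0 0.205 266 [ 0.527 -0.011  0.205] [0.641 0.076 0.232] [0.588 0.028 0.223]
scene 0 0.232 180 [0.505 0.011 0.232] [0.638 0.041 0.252] [0.587 0.026 0.242]
scene 0 0.252 64 [0.537 0.021 0.252] [0.555 0.043 0.27 ] [0.55  0.034 0.26 ]
scene 0 0.27 125 [0.534 0.022 0.27 ] [0.556 0.043 0.289] [0.547 0.034 0.282]
scene 0.17 0.008 1525 [0.586 0.225 0.008] [0.702 0.334 0.03 ] [0.645 0.28  0.013]
scene 0.17 0.205 191 [0.533 0.267 0.21 ] [0.654 0.291 0.232] [0.619 0.279 0.226]
scene 0.17 0.232 207 [0.518 0.273 0.232] [0.648 0.285 0.248] [0.595 0.279 0.241]
scene -0.4 0.008 1045 [ 0.468 -0.45   0.008] [ 0.75  -0.129  0.03 ] [ 0.709 -0.273  0.013]
scene -0.4 0.205 170 [ 0.608 -0.289  0.211] [ 0.728 -0.262  0.232] [ 0.694 -0.274  0.226]
scene -0.4 0.232 185 [ 0.592 -0.289  0.232] [ 0.728 -0.269  0.249] [ 0.668 -0.279  0.241]
top 0 0.008 832 [ 0.586 -0.033  0.008] [0.73  0.074 0.03 ] [0.634 0.017 0.012]
top 0 0.205 206 [ 0.519 -0.01   0.206] [0.64  0.077 0.232] [0.58  0.027 0.223]
top 0 0.232 190 [0.506 0.015 0.232] [0.632 0.043 0.251] [0.58  0.028 0.241]
top 0 0.252 17 [0.533 0.024 0.253] [0.543 0.044 0.269] [0.536 0.032 0.261]
top 0 0.27 125 [0.533 0.024 0.27 ] [0.554 0.044 0.288] [0.543 0.034 0.283]
top 0.17 0.008 1222 [0.587 0.226 0.008] [0.695 0.333 0.03 ] [0.639 0.278 0.012]
top 0.17 0.205 177 [0.534 0.267 0.211] [0.653 0.292 0.232] [0.606 0.277 0.226]
top 0.17 0.232 202 [0.518 0.274 0.232] [0.645 0.284 0.249] [0.593 0.279 0.241]
top -0.4 0.008 1080 [ 0.465 -0.45   0.008] [ 0.75  -0.222  0.03 ] [ 0.7   -0.279  0.013]
top -0.4 0.205 179 [ 0.608 -0.288  0.209] [ 0.728 -0.263  0.232] [ 0.679 -0.275  0.225]
top -0.4 0.232 210 [ 0.591 -0.287  0.232] [ 0.719 -0.27   0.248] [ 0.667 -0.278  0.24 ]
```

View pics/both.png

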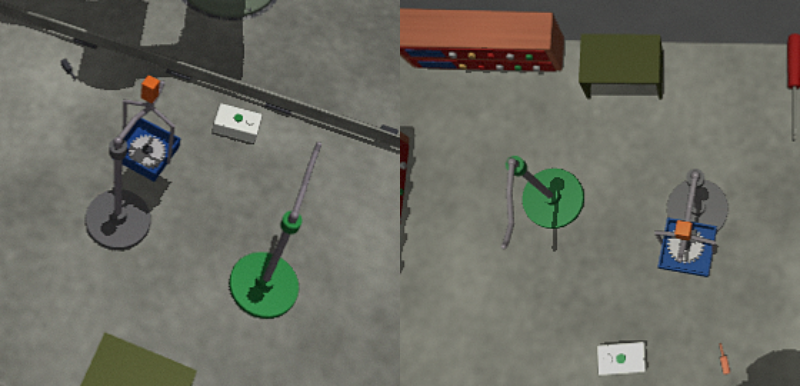

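Run:
```python
import numpy as np,cv2
from scipy.optimize import least_squares
for n in["scene","top"]:
  W=np.load(f"W_{n}.npy")
  for lo,hi,xm in [(-.04,.1,.66),(.2,.36,.67)]:
    def sel(a,b):
        return W[(W[...,1]>lo)&(W[...,1]<hi)&(W[...,2]>a)&(W[...,2]<b)&(W[...,0]>.5)&(W[...,0]<.75)]
    b=sel(.008,.02); h=b[:,:2].astype(np.float32)
    f=least_squares(lambda c:np.maximum(np.hypot(*(h-c).T)-.055,0),h.mean(0),loss='soft_l1',f_scale=.002).x
    q=sel(.234,.254); q=q[(q[:,0]<xm)]
    if lo<0:q=q[(q[:,0]>.56)|(q[:,0]<.525)]
    v=cv2.fitLine(q[:,:2].astype(np.float32),cv2.DIST_HUBER,0,.01,.01).ravel()
    if v[0]<0:v[:2]*=-1
    d=v[:2];nrm=np.array([-d[1],d[0]]);off=(f-v[2:])@nrm
    s=q[:,:2]@d
    tip=q[s.argmin()]
    print(n,"base",f,"yaw",np.arctan2(d[1],d[0]),"off base from line",off,"seat from base",f-off*nrm-.085*d,"tip",tip,"dist tip->post",f@d-s.min())
    t=sel(.27,.3)
    if len(t)>5:
        t=t[t[:,2]>.279];print("block",t.mean(0),t.max(0),cv2.minAreaRect((t[:,:2]*1000).astype(np.float32)))
  m=(W[...,2]>.08)&(W[...,2]<.135)&(abs(W[...,0]-.54)<.07)&(abs(W[...,1]-.034)<.07)
  r=cv2.minAreaRect((W[m][:,:2]*1000).astype(np.float32));print("tray",r)
```

```text
scene base [0.62813084 0.01865359] yaw -0.14917155 off base from line -0.0018004671371557623 seat from base [0.54434239 0.03306667] tip [0.50452768 0.03687319 0.24601307] dist tip->post 0.12493826642387657
block [0.54571643 0.03294798 0.28449202] [0.55484237 0.04319382 0.28937679] ((544.394775390625, 32.625267028808594), (20.04338836669922, 20.384214401245117), 81.58526611328125)
scene base [0.64167158 0.27902068] yaw -0.010482945 off base from line -3.1258630597504984e-05 seat from base [0.55667658 0.27994297] tip [0.51754908 0.28017922 0.24610515] dist tip->post 0.12412781761116987
tray ((543.3424682617188, 34.04130554199219), (83.35694885253906, 83.60112762451172), 80.49015808105469)
top base [0.63030967 0.02013273] yaw -0.15591519 off base from line -5.807939566013353e-05 seat from base [0.54634975 0.03338927] tip [0.50550445 0.0411151  0.2450285 ] dist tip->post 0.1265495388616968
block [0.54350638 0.03405683 0.28370116] [0.55422369 0.04431861 0.28759683] ((543.8285522460938, 34.1758918762207), (19.739057540893555, 20.179088592529297), 82.05644989013672)
top base [0.64058436 0.27898451] yaw -0.00778287 off base from line 0.00028714387308697144 seat from base [0.5555847  0.27935891] tip [0.51763944 0.28003445 0.24615596] dist tip->post 0.12294937404567707
tray ((542.99169921875, 31.89942741394043), (86.78628540039062, 80.54415893554688), 81.02176666259766)
```

>>> drive_tool --dr '[[0, 0, -0.145], [0, 0, -0.145], [0, 0, -0.145], [0, 0, -0.145], [0, 0, -0.145], [0, 0, -0.145], [0, 0, -0.145], [0, 0, -0.145]]' --linear '[[0, 0, -20], [0, 0, -20], [0, 0, -20], [0, 0, -20], [0, 0, -20], [0, 0, -20], [0, 0, -20], [0, 0, -20]]' --claw '[1, 1, 1, 1, 1, 1, 1, 1]' --grip_force 50

```text
t: 1.3
tcp_pos: [0.21, -0.5082, 0.3922]
ee_rot: [1.0, -0.007, 0.0, 0.0]
contact_force: [0.2, -1.0, -0.6]
width: 0.0852
```

>>> drive_tool --dr '[[0, 0, -0.145], [0, 0, -0.145], [0, 0, -0.145], [0, 0, -0.145], [0, 0, -0.145], [0, 0, -0.145], [0, 0, -0.145], [0, 0, -0.145]]' --linear '[[0, 0, 0], [0, 0, 0], [0, 0, 0], [0, 0, 0], [0, 0, 0], [0, 0, 0], [0, 0, 0], [0, 0, 0]]' --claw '[1, 1, 1, 1, 1, 1, 1, 1]'

```text
t: 2.1
tcp_pos: [0.21, -0.5083, 0.3913]
ee_rot: [0.84, 0.543, 0.0, -0.0]
contact_force: [1.0, -0.0, -0.4]
width: 0.0854
```

>>> drive_tool --dr '[[0, 0, -0.14], [0, 0, -0.14], [0, 0, 0], [0, 0, 0], [0, 0, 0], [0, 0, 0], [0, 0, 0], [0, 0, 0]]' --linear '[[0, 0, 0], [0, 0, 0], [42, 18, 0], [42, 18, 0], [42, 18, 0], [42, 18, 0], [42, 18, 0], [42, 18, 0]]' --claw '[1, 1, 1, 1, 1, 1, 1, 1]'

```text
t: 2.9
tcp_pos: [0.355, -0.2736, 0.3915]
ee_rot: [0.758, 0.652, 0.0, 0.0]
contact_force: [1.5, -0.4, 1.1]
width: 0.085
```

>>> drive_tool --dr '[[0, 0, 0], [0, 0, 0], [0, 0, 0], [0, 0, 0], [0, 0, 0], [0, 0, 0], [0, 0, 0], [0, 0, 0]]' --linear '[[41.5, 17.6, 0], [41.5, 17.6, 0], [41.5, 17.6, 0], [41.5, 17.6, 0], [41.5, 17.6, 0], [41.5, 17.6, 0], [41.5, 17.6, 0], [41.5, 17.6, 0]]' --claw '[1, 1, 1, 1, 1, 1, 1, 1]'

```text
t: 3.7
tcp_pos: [0.5439, 0.0338, 0.3915]
ee_rot: [0.758, 0.652, 0.0, 0.0]
contact_force: [0.1, -0.6, -0.1]
width: 0.0854
```

Run:
```python
from h import *
s=read_state();p=grab_frame("wrist");cv2.imwrite("pics/w1.png",p["frame"]);W=cloud(p,wristT(s,p))
print(s["tcp_pos"],s["ee_rot"],s["qd"].round(3))
t=W[(W[...,2]>.278)&(W[...,2]<.295)&(abs(W[...,0]-.544)<.03)&(abs(W[...,1]-.033)<.03)]
print(len(t),t.mean(0),cv2.minAreaRect((t[:,:2]*1000).astype(np.float32)))
```

```text
[0.54389488 0.03384214 0.39145285] [7.57931824e-01 6.52333704e-01 1.44233109e-04 2.61367886e-04] [ 0.768  0.509  0.665  0.15  -0.004  0.765]
492 [0.54161823 0.03172988 0.28334322] ((542.1353759765625, 31.489974975585938), (19.541650772094727, 19.419376373291016), 81.94994354248047)
```

View pics/w1.png

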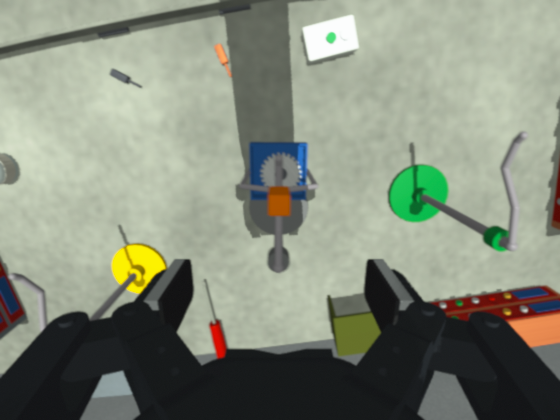

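>>> drive_tool --dr '[[0, 0, 0], [0, 0, 0], [0, 0, 0], [0, 0, 0], [0, 0, 0], [0, 0, 0], [0, 0, 0], [0, 0, 0]]' --linear '[[0, -1, 25], [0, 0, 25], [0, 0, 25], [0, 0, 23], [0, 0, 20], [0, 0, 12], [0, 0, 7], [0, 0, 0]]' --claw '[1, 1, 1, 1, 1, 1, 1, 1]'

```text
t: 4.55
tcp_pos: [0.5419, 0.0321, 0.2538]
ee_rot: [0.758, 0.652, -0.0, -0.0]
contact_force: [0.1, -0.1, -0.4]
width: 0.0854
```

>>> drive_tool --dr '[[0, 0, 0], [0, 0, 0], [0, 0, 0], [0, 0, 0], [0, 0, 0], [0, 0, 0], [0, 0, 0], [0, 0, 0]]' --linear '[[0, 0, 0], [0, 0, 0], [0, 0, 0], [0, 0, 0], [0, 0, 0], [0, 0, 0], [0, 0, 0], [0, 0, 0]]' --claw '[0.5, 0.4, 0.3, 0.25, 0.2, 0.1, 0, 0]' --grip_force 50

```text
t: 5.35
tcp_pos: [0.5425, 0.0325, 0.2548]
ee_rot: [0.758, 0.652, 0.001, 0.0]
contact_force: [0.5, 2.5, 4.7]
width: 0.0194
```

>>> drive_tool --dr '[[0, 0, 0], [0, 0, 0], [0, 0, 0], [0, 0, 0], [0, 0, 0], [0, 0, 0], [0, 0, 0], [0, 0, 0]]' --linear '[[0, 0, -2], [0, 0, -5], [0, 0, -8], [0, 0, -8], [0, 0, -8], [0, 0, -6], [0, 0, -3], [0, 0, 0]]' --claw '[0, 0, 0, 0, 0, 0, 0, 0]'

```text
t: 6.15
tcp_pos: [0.5425, 0.0321, 0.2949]
ee_rot: [0.758, 0.652, 0.0, 0.0]
contact_force: [-0.4, 0.9, -3.1]
width: 0.0194
```

Run:
```python
from h import *
s=read_state();p=grab_frame("scene");cv2.imwrite("pics/s2.png",cv2.resize(p["frame"][100:340,180:420],(600,600)))
print(s["tcp_pos"],s["contact_force"],s["wrist_torque"])
```

```text
[0.54250936 0.03210205 0.29488041] [-0.41536349  0.89057497 -3.12959283] [-0.00968768 -0.00674145 -0.04289986]
```

View pics/s2.png

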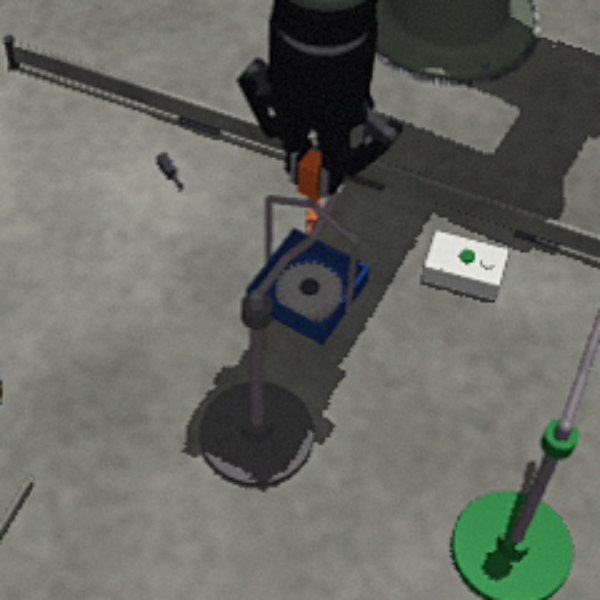

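>>> drive_tool --dr '[[0, 0, 0], [0, 0, 0], [0, 0, 0], [0, 0, 0], [0, 0, 0], [0, 0, 0], [0, 0, 0], [0, 0, 0]]' --linear '[[0, -5, -2], [0, -12, -2], [0, -18, -2], [0, -20, -2], [0, -20, -2], [0, -18, 0], [0, -12, 0], [0, -5, 0]]' --claw '[0, 0, 0, 0, 0, 0, 0, 0]'

```text
t: 7.0
tcp_pos: [0.4319, 0.0488, 0.3045]
ee_rot: [0.758, 0.652, -0.0, -0.0]
contact_force: [-0.3, 0.5, -3.0]
width: 0.0193
```

>>> drive_tool --dr '[[0, 0, 0], [0, 0, -0.01], [0, 0, -0.03], [0, 0, -0.03], [0, 0, -0.03], [0, 0, -0.03], [0, 0, -0.01], [0, 0, 0]]' --linear '[[0, 0, 0], [5, 0, 0], [10, 0, 0], [15, 0, 0], [15, 0, 0], [15, 0, 0], [15, 0, 0], [15, 0, 0]]' --claw '[0, 0, 0, 0, 0, 0, 0, 0]'

```text
t: 7.8
tcp_pos: [0.4402, 0.1397, 0.304]
ee_rot: [0.71, 0.704, 0.0, -0.0]
contact_force: [-0.4, 0.2, -2.6]
width: 0.0195
```

>>> drive_tool --dr '[[0, 0, 0], [0, 0, 0], [0, 0, 0], [0, 0, 0], [0, 0, 0], [0, 0, 0], [0, 0, 0], [0, 0, 0]]' --linear '[[20, 0, 0], [24, 0, 0], [24, 0, 0], [24, 0, 0], [20, 0, 0], [15, 0, 0], [8, 0, 0], [3, 0, 0]]' --claw '[0, 0, 0, 0, 0, 0, 0, 0]'

```text
t: 8.6
tcp_pos: [0.441, 0.277, 0.3039]
ee_rot: [0.71, 0.704, -0.0, -0.0]
contact_force: [0.7, 1.2, -3.1]
width: 0.0192
```

Run:
```python
from h import *
s=read_state();print(s["tcp_pos"],s["ee_rot"],s["contact_force"],s["width"])
p=grab_frame("scene");cv2.imwrite("pics/s3.png",cv2.resize(p["frame"][80:380,260:560],(600,600)))
W=cloud(p)
for k in["gear_center","caddy_grip"]:
    for m in masks_of(k,p)[:1]:
        q=W[m["region"]];print(k,m["score"],np.nanmedian(q,0))
t=W[(W[...,2]>.1)&(W[...,2]<.3)&(W[...,0]>.48)&(W[...,0]<.67)&(W[...,1]>.2)&(W[...,1]<.36)]
q=t[(t[:,2]>.234)&(t[:,2]<.25)];print(cv2.fitLine(q[:,:2].astype(np.float32),cv2.DIST_HUBER,0,.01,.01).ravel(),q.min(0))
```

```text
[0.4409668  0.2770088  0.30393092] [ 7.10102079e-01  7.04098682e-01 -2.89473298e-04 -2.67430245e-05] [ 0.68777183  1.23593543 -3.12172628] 0.019185505674763847
gear_center 0.85 [0.44603707 0.27825623 0.16480884]
caddy_grip 0.95 [0.44286777 0.27572829 0.16981923]
[ 0.99992925 -0.01189677  0.5966822   0.2794754 ] [0.51754439 0.27337976 0.23401351]
```

View pics/s3.png

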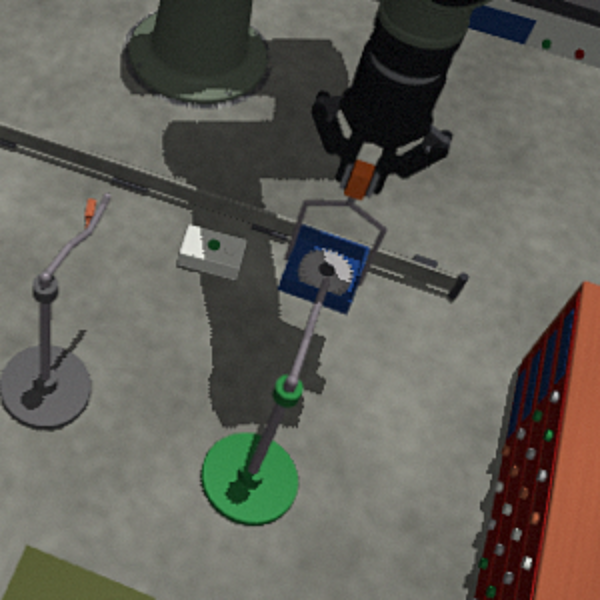

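>>> drive_tool --dr '[[0, 0, 0], [0, 0, 0], [0, 0, 0], [0, 0, 0], [0, 0, 0], [0, 0, 0], [0, 0, 0], [0, 0, 0]]' --linear '[[3.5, 6, 0], [0, 13, 0], [0, 19, 0], [0, 20, 0], [0, 20, 0], [0, 18, 0], [0, 13, 0], [0, 5, 0]]' --claw '[0, 0, 0, 0, 0, 0, 0, 0]'

```text
t: 9.55
tcp_pos: [0.5572, 0.2778, 0.3036]
ee_rot: [0.711, 0.703, 0.0, 0.0]
contact_force: [0.7, -0.1, -4.2]
width: 0.0189
```

>>> drive_tool --dr '[[0, 0, 0], [0, 0, 0], [0, 0, 0], [0, 0, 0], [0, 0, 0], [0, 0, 0], [0, 0, 0], [0, 0, 0]]' --linear '[[0, 0, 0], [0, 0, 5], [0, 0, 8], [0, 0, 8], [0, 0, 8], [0, 0, 8], [0, 0, 5], [0, 0, 2]]' --claw '[0, 0, 0, 0, 0, 0, 0, 0]'

```text
t: 10.35
tcp_pos: [0.5546, 0.2785, 0.2594]
ee_rot: [0.711, 0.704, -0.001, -0.0]
contact_force: [0.9, 0.1, -3.0]
width: 0.0189
```

Run:
```python
from h import *
s=read_state();print(s["tcp_pos"],s["contact_force"],s["wrist_torque"],s["width"])
p=grab_frame("scene");cv2.imwrite("pics/s4.png",cv2.resize(p["frame"][150:350,300:500],(600,600)))
```

```text
[0.5545987  0.27852788 0.25940832] [ 0.8744237   0.13033803 -3.02729205] [ 0.00149674  0.04663733 -0.02780137] 0.01888631994608453
```

View pics/s4.png

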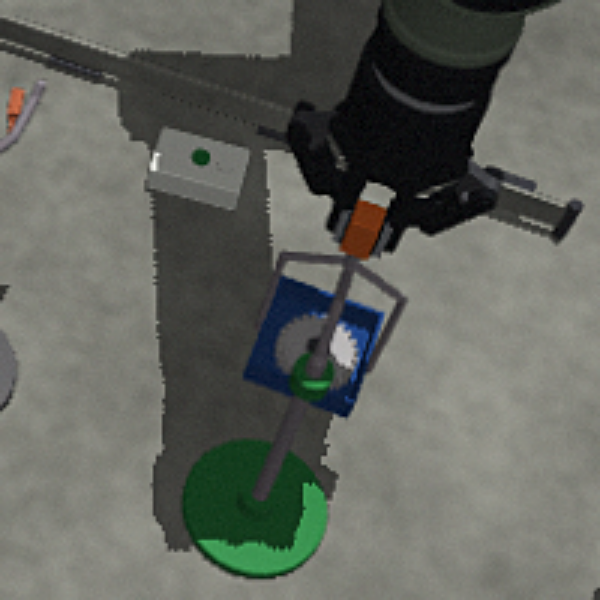

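>>> drive_tool --dr '[[0, 0, 0], [0, 0, 0], [0, 0, 0], [0, 0, 0], [0, 0, 0], [0, 0, 0], [0, 0, 0], [0, 0, 0]]' --linear '[[1, 1, 1], [0, 0, 1], [0, 0, 1], [0, 0, 1], [0, 0, 0.5], [0, 0, 0], [0, 0, 0], [0, 0, 0]]' --claw '[0, 0, 0, 0, 0, 0, 0, 0]'

```text
t: 11.2
tcp_pos: [0.556, 0.2796, 0.2559]
ee_rot: [0.711, 0.704, 0.0, 0.0]
contact_force: [-0.9, -0.1, -2.7]
width: 0.019
```

>>> drive_tool --dr '[[0, 0, 0], [0, 0, 0], [0, 0, 0], [0, 0, 0], [0, 0, 0], [0, 0, 0], [0, 0, 0], [0, 0, 0]]' --linear '[[0, 0, 0.5], [0, 0, 0.5], [0, 0, 0.5], [0, 0, 0.5], [0, 0, 0], [0, 0, 0], [0, 0, 0], [0, 0, 0]]' --claw '[0, 0, 0, 0, 0, 0, 0, 0]'

```text
t: 12.0
tcp_pos: [0.5562, 0.2796, 0.2553]
ee_rot: [0.711, 0.704, 0.001, 0.0]
contact_force: [-2.4, -0.9, 7.3]
width: 0.0191
```

>>> drive_tool --dr '[[0, 0, 0], [0, 0, 0], [0, 0, 0], [0, 0, 0], [0, 0, 0], [0, 0, 0], [0, 0, 0], [0, 0, 0]]' --linear '[[0, 0, -0.5], [0, 0, 0], [0, 0, 0], [0, 0, 0], [0, 0, 0], [0, 0, 0], [0, 0, 0], [0, 0, 0]]' --claw '[0, 0.25, 0.3, 0.35, 0.45, 0.6, 0.8, 1]' --grip_force 20

```text
t: 12.8
tcp_pos: [0.556, 0.2796, 0.2542]
ee_rot: [0.711, 0.704, -0.0, -0.0]
contact_force: [-0.2, 0.3, 0.6]
width: 0.078
```

Run:
```python
from h import *
s=read_state();print(s["tcp_pos"],s["contact_force"],s["width"])
p=grab_frame("scene");cv2.imwrite("pics/s5.png",cv2.resize(p["frame"][150:350,300:500],(600,600)))
```

```text
[0.55601534 0.27961664 0.25421385] [-0.21498552  0.26173025  0.60412172] 0.07797354052500091
```

View pics/s5.png

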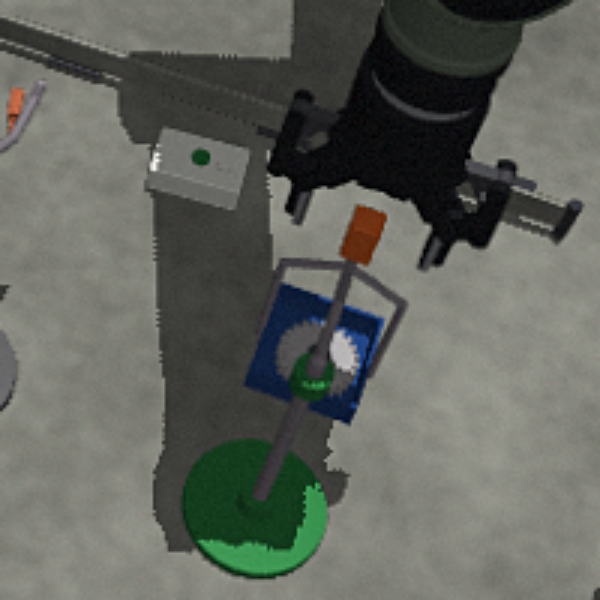

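The fingers are open either side of the block at (363,235), and the tray hangs level on the green hook. I'll retreat upward and let it settle.

>>> drive_tool --dr '[[0, 0, 0], [0, 0, 0], [0, 0, 0], [0, 0, 0], [0, 0, 0], [0, 0, 0], [0, 0, 0], [0, 0, 0]]' --linear '[[0, 0, 0], [0, 0, -8], [0, 0, -16], [0, 0, -22], [0, 0, -25], [0, 0, -25], [0, 0, -20], [0, 0, -10]]' --claw '[1, 1, 1, 1, 1, 1, 1, 1]'

```text
t: 13.65
tcp_pos: [0.5566, 0.2798, 0.3831]
ee_rot: [0.711, 0.704, 0.002, 0.001]
contact_force: [0.5, 1.1, -0.5]
width: 0.0852
```

>>> drive_tool --dr '[[0, 0, 0], [0, 0, 0], [0, 0, 0], [0, 0, 0], [0, 0, 0], [0, 0, 0], [0, 0, 0], [0, 0, 0]]' --linear '[[0, 0, 0], [0, 0, 0], [0, 0, 0], [0, 0, 0], [0, 0, 0], [0, 0, 0], [0, 0, 0], [0, 0, 0]]' --claw '[1, 1, 1, 1, 1, 1, 1, 1]'

```text
t: 14.45
tcp_pos: [0.556, 0.2796, 0.3802]
ee_rot: [0.711, 0.704, -0.0, 0.0]
contact_force: [0.3, -0.9, -0.1]
width: 0.0853
```

Run:
```python
from h import *
for i in range(2):
    s=read_state();p=grab_frame("wrist");W=cloud(p,wristT(s,p))
    print(s["t"],s["tcp_pos"],s["contact_force"])
    t=W[(W[...,2]>.278)&(W[...,2]<.295)&(abs(W[...,0]-.556)<.03)&(abs(W[...,1]-.28)<.03)]
    print("block",len(t),t.mean(0),cv2.minAreaRect((t[:,:2]*1000).astype(np.float32)))
    b=W[(W[...,2]>.09)&(W[...,2]<.135)&(abs(W[...,0]-.556)<.07)&(abs(W[...,1]-.28)<.07)]
    print("tray",cv2.minAreaRect((b[:,:2]*1000).astype(np.float32)))
    for m in masks_of("gear_center",p)[:1]:print("gear",m["score"],np.nanmedian(W[m["region"]],0),np.nanmin(W[m["region"]],0),np.nanmax(W[m["region"]],0))
cv2.imwrite("pics/w6.png",p["frame"])
```

```text
14.45 [0.55600062 0.2796221  0.38023855] [ 0.26831415 -0.88629473 -0.09232755]
block 539 [0.55430078 0.27811397 0.28368401] ((555.0516967773438, 278.3770446777344), (19.573503494262695, 19.886125564575195), 88.8689956665039)
tray ((556.254638671875, 280.15716552734375), (88.18495178222656, 80.40097045898438), 89.45777130126953)
gear 0.62 [0.55630982 0.28893633 0.11497956] [0.51770043 0.2546305  0.09944395] [0.57790303 0.31234503 0.25164399]
14.55 [0.55602027 0.27959428 0.3803078 ] [0.30990362 0.58617391 0.15576576]
block 541 [0.55435309 0.27809581 0.28374158] ((555.0376586914062, 278.33380126953125), (19.572107315063477, 19.47144889831543), 88.89054870605469)
tray ((556.2135009765625, 279.866455078125), (88.708984375, 80.43846130371094), 89.52570343017578)
```

View pics/w6.png

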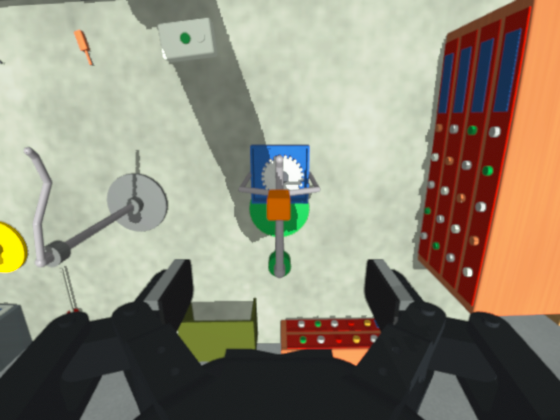

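The tray hangs at rest on the green hook, with the block at (279,205), the gear in the tray at about (283,172), and the gripper clear above it.

```bash
python3 -c "
from rig import close_job;print(close_job())"
```

```text
the job is handed in; nothing more can be done
None
```

The tray now hangs on the green hook with the gear inside. The gripper is open and about 0.1 m above it, touching nothing, and I've handed the job in at about 14.6 s of the 56 s allowed.

I gripped the orange block on its y faces, raised it about 50 mm off the grey hook and took it out on the open side. I then carried it level past the front to the green hook and lowered it until the hook took the weight. Lowering to contact gave about 7 N at the wrist, and I released it from there.

**Position:** the last wrist picture puts the block about 2 mm from my estimate of the hook's low point. Its centre is about 46 mm above that point (36–62 mm allowed), and it did not move between two readings 0.1 s apart. The hook positions come from camera measurements good to about 2 mm.

**Tilt:** I did not compute a tilt angle. The tray centre lies about 2 mm sideways of the block, so it hangs close to upright.

**Gear:** it lies on the tray floor, with the middle of its visible part about 10 mm off-centre. In the final reading, the network detected it only in the first of two frames, with a score of 0.62, but it shows plainly inside the tray in the second.

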